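# Pack a fallen tin and a glass jar into the desk organiser

### The arm

A 6-joint arm with a two-finger parallel gripper is mounted at the origin on the work surface. World frame = base frame: x ahead of the robot, y to its left, z up, the work surface at z = 0. Lengths are in m, angles in rad, forces in N, time in s.
With the tool pointing down it reaches from about 0.275 to 0.75 m from the base axis. Payload 10.2 kg.
Tool frame: the origin (TCP) lies at the very end of the fingers, on their centre line; the grasp point (between the pads) lies 19 mm behind it (bot.grip_point_offset is the distance from the TCP to the grasp point, in m); z points along the fingers, y is the line along which they close (so a half turn about z gives the same grasp; the last joint's range is limited). The gripper opens to 85 mm and grips with 20 to 120 N. Pads are 22 mm wide; open, the fingers measure 114 mm over their backs; the gripper's body (76 mm by 85 mm) begins 54 mm behind the grasp point. The pads swing forward as they close: fully open they stand 13 mm farther back than shut.
Start: joints at [0.97, 0.313, 1.498, -0, 1.331, -0.223], TCP at [0.194, 0.488, 0.231] pointing down, gripper open.
Joint ranges: [-2.94, 2.94], [-0.97, 2.17], [0.19, 2.56], [-1.23, 4.37], [0.02, 3.11], [-2.88, 2.88]. Speed limits (rad/s): [2.39, 2.39, 3.01, 3.14, 3.14, 3.14].

### API

Orientations are given as a rotation vector (axis times angle).
In Python, from rig import bot gives the robot as it stands. Calls block until the motion is done:
- bot.movep(position, orientation): joint-space move of the TCP to a pose.
- bot.move_straight(position, rate=0.15, rotation=None, stop_force=None): straight line of the TCP; rotation=None keeps the orientation; rate is the mean speed in m/s. With stop_force (N) it stops when the force on the tool has changed by that much, and returns True; else False.
- bot.move_joints(angles): joint-space move.
- bot.move_gripper(opening): opening from 0.0 (shut) to 1.0 (fully open); the grip force is fixed at half the most; returns when the fingers have stopped.
- bot.sleep(seconds).
- bot.solve_ik(position, orientation): joint angles nearest the present ones, or None.
- bot.get_state(): the state.
- bot.snapshot(name): name is "side" or "top"; returns the picture (420x560x3 uint8, blue, green, red); there is no depth.
- bot.get_calibration(name): a dict with "K" (3x3 intrinsics, pixels), "dist" ([k1, k2, p1, p2, k3] as OpenCV has them; the pictures are not rectified), "rvec" (rotation vector, rad) and "tvec" (3), from world to camera coordinates, as OpenCV has them. Camera axes: x right, y down, z forward; pixel columns grow to the right and rows downward; lengths in m; the calibration is good to about 2 mm. A picture is of the moment at which its call begins. get_calibration takes no time and is no camera call.
A pose or a line that the arm cannot do raises bot.MotionError and nothing moves.
- bot.hand_in(): hands the job in; it is judged then, once.
The state is a dict: "time": time; "qpos": joint angles; "qvel": joint speeds; "tau": joint torques, N m; "position": TCP position; "ee_rot": TCP orientation; "wrist_force": force on the tool from outside, world axes, zero at the start; "wrist_torque": the same for the moment, N m; "grip_width": opening from 0.0 (shut) to 1.0 (fully open); "grasp_force": force on a finger pad.
Only numpy, scipy, OpenCV 4.12 (cv2) and the standard library are available. Lean on these libraries where they do the work, as an engineer would, in place of code of your own. Each camera call takes 0.05 s, during which the arm holds its last target. There are 200 camera calls.

### The job

Pack the flat tin that lies on the desk and the glass jar into the two empty cells of the organiser's crate, one in each, lid up, standing flat on the cell's floor and let go. Fingers that hold the tin by its narrow edges do not fit into a cell, so first stand the tin up on the bare desk, lid up, let go of it there, and take it again by its broad faces. Set both down without dropping them, and leave the tin that is already packed, the highlighters, the pen and the binder clip where they are.

Things in the scene. Friction and masses are not known exactly. Their poses are not given: they have to be found in the camera images.
- tin_mid (a point): Centre of the loose flat aluminium tin with a paper label on its broad faces, a box 100 long x 58 wide x 34 thick (mm), about 0.16 kg. It starts lying on a broad face on the desk (centre 17 mm up). Its x axis runs along the length from the foot to the lid (the lid band is the last 20 mm; both ends are 50 mm from this point), y along the 58 mm width, z across the 34 mm thickness. Stood up on its foot its x axis points up and the centre is 50 mm above the support.
- jar_mid (a point): Centre of the tall glass jar with an aluminium screw lid, a plain cylinder 48 in diameter and 120 high (mm), the lid being the top 22 mm and as wide as the glass; about 0.22 kg. It starts upright on the desk; z axis points up to the lid, centre 60 mm above the foot.
- cell_a_top (a point): Centre of the floor (top of a cork pad) of one of the two empty cells. Its z is up; the cell measures 84 mm inside along this point's x and 68 mm along its y. The walls are 4 mm thick and rise 83 mm above this point. The cell is otherwise empty.
- cell_b_top (a point): The same for the other empty cell.
- organiser: The locked (not turning) turntable organiser: a round aluminium disc with cork top, 260 mm in diameter, top 20 mm above the desk, carrying a plywood crate of three equal open cells in a row along its y axis, at y = -72, 0 and +72 mm; crate 92 mm (x) by 220 mm (y), its walls' top edges 110 mm above the desk. Origin on the desk under the disc's centre, axes parallel to those of the cells. It is fixed. The third cell already holds a tin.
- packed_tin_mid (a point): Centre of the tin that already stands in the third cell: same kind and axes as the loose tin. Leave it.
- highlighter_1: Yellow highlighter lying on the cork beside the crate, 106 x 20 x 16 mm, origin on its underside. Leave it.
- highlighter_2: Yellow highlighter lying on the desk, 106 x 20 x 16 mm along its x, origin on its underside. Leave it.
- pen: Steel pen lying on the cork on the other side of the crate, 148 x 10 x 11 mm, origin on its underside. Leave it.
- binder_clip: Red plastic binder clip on the desk, 32 x 40 x 20 mm, origin on its underside. Leave it.
There are look-alikes about, which are no part of the job. Leave any blue, pink or turquoise look-alike of the part that bears tin_mid alone.

How it is judged:
On the way:
1. the tin stands on its foot on the bare desk, lid up, with nothing of the gripper touching it (angle between tin_mid's own x axis and vertical below 0.1 rad and height (world z) of tin_mid between 0.044 and 0.056 m and contact force between the fingers and tin below 0.1 N and linear speed of tin below 0.03 m/s), for 0.2 s.
At the end, for the whole second after the job is handed in: Tin and jar stand in different empty cells: each one's centre inside its cell (tin within 30 mm along the cell's x and 25 mm along y, jar within 30 and 22 mm), its foot within 6 mm of the cell's floor, lid up within 0.12 rad of vertical, at rest (below 0.02 m/s) and released (((x of tin_mid in the frame of cell_a_top between -0.03 and 0.03 m and y of tin_mid in the frame of cell_a_top between -0.025 and 0.025 m and z of tin_mid in the frame of cell_a_top between 0.044 and 0.056 m and angle between tin_mid's own x axis and vertical below 0.12 rad and x of jar_mid in the frame of cell_b_top between -0.03 and 0.03 m and y of jar_mid in the frame of cell_b_top between -0.022 and 0.022 m and z of jar_mid in the frame of cell_b_top between 0.054 and 0.066 m and angle between jar_mid's own z axis and vertical below 0.12 rad) or (x of tin_mid in the frame of cell_b_top between -0.03 and 0.03 m and y of tin_mid in the frame of cell_b_top between -0.025 and 0.025 m and z of tin_mid in the frame of cell_b_top between 0.044 and 0.056 m and angle between tin_mid's own x axis and vertical below 0.12 rad and x of jar_mid in the frame of cell_a_top between -0.03 and 0.03 m and y of jar_mid in the frame of cell_a_top between -0.022 and 0.022 m and z of jar_mid in the frame of cell_a_top between 0.054 and 0.066 m and angle between jar_mid's own z axis and vertical below 0.12 rad)) and linear speed of each of tin, jar below 0.02 m/s and contact force between the fingers and tin below 0.1 N and contact force between the fingers and jar below 0.1 N); the robot touches nothing.
It fails at once if the packed tin, a highlighter, the pen or the binder clip is moved more than 30 mm from where it was (distance of any of packed_tin_mid, highlighter_1, highlighter_2, pen, binder_clip from where it was at the start of the episode above 0.03 m).
It fails at once if the tin is dropped or knocked over (moves faster than 0.6 m/s with no finger on it) (linear speed of tin above 0.6 m/s and contact force between the fingers and tin below 0.01 N).
It fails at once if the jar is dropped or knocked over (moves faster than 0.6 m/s with no finger on it) (linear speed of jar above 0.6 m/s and contact force between the fingers and jar below 0.01 N).
It fails at once if the glass jar is tipped by more than 60 degrees (angle between jar_mid's own z axis and vertical above 1.05 rad).
It also fails if it takes over 61 s, if anything falls off the work surface, if the arm or the gripper's body presses on something with over 40 N, if the wrist force passes 120 N, or if a joint passes its speed limit or range.

## Working session

There is one attempt and no reset: what is moved stays moved. The work goes in short steps, each a Python script; the robot and the scene stay as the last script left them, time stands still between calls to the robot, and variables do not carry over. Pictures are saved under pics/ and viewed, at most 10 in all, crops included, and the job is handed in when it is done.

```bash
ls; mkdir -p pics; cat > h.py <<'E'
import numpy as np, cv2
from rig import bot
def cal(n):
    c=bot.get_calibration(n); K=np.array(c["K"],float);d=np.array(c["dist"],float)
    r=np.array(c["rvec"],float).reshape(3,1); t=np.array(c["tvec"],float).reshape(3,1)
    return K,d,r,t
def ray(n,px):
    K,d,r,t=cal(n); R=cv2.Rodrigues(r)[0]
    u=cv2.undistortPoints(np.array(px,float).reshape(-1,1,2),K,d).reshape(-1,2)
    D=np.c_[u,np.ones(len(u))]@R; o=(-R.T@t).ravel(); return o,D
def onplane(n,px,z):
    o,D=ray(n,px); return o+D*((z-o[2])/D[:,2])[:,None]
def proj(n,P):
    K,d,r,t=cal(n); return cv2.projectPoints(np.array(P,float).reshape(-1,1,3),r,t,K,d)[0].reshape(-1,2)
E
python3 - <<'E'
from h import *
for n in("top","side"):
    im=bot.snapshot(n); cv2.imwrite(f"pics/{n}0.png",im)
    o,_=ray(n,[[280,210]]); print(n,o,onplane(n,[[280,210]],0))
print(bot.get_state())
E
```

```text
pics
top [ 0.44884492 -0.08422095  1.03913086] [[ 0.59636245 -0.10572857  0.        ]]
side [0.05502415 0.99747517 0.96992384] [[ 0.59708625 -0.13547367  0.        ]]
{'time': 0.1, 'qpos': array([ 9.69591781e-01,  3.13385726e-01,  1.49834748e+00, -3.49820327e-05,
        1.33097367e+00, -2.23382680e-01]), 'qvel': array([-0.00107207,  0.00026216, -0.00193264, -0.00049059, -0.00155235,
        0.00065014]), 'tau': array([ 2.94816899e-03, -4.12895358e+01, -2.60140049e+01, -1.28281768e-04,
        2.99691477e-03,  1.51211600e-05]), 'position': array([0.19355419, 0.48778123, 0.23080169]), 'ee_rot': array([-5.89866606e-01, -3.08529571e+00,  1.62471316e-03]), 'wrist_force': array([-0.32054152, -0.2110105 ,  0.63988987]), 'wrist_torque': array([0.02506334, 0.02679473, 0.00863457]), 'grasp_force': 0.0, 'grip_width': 1.000003577899137}
```

View pics/top0.png

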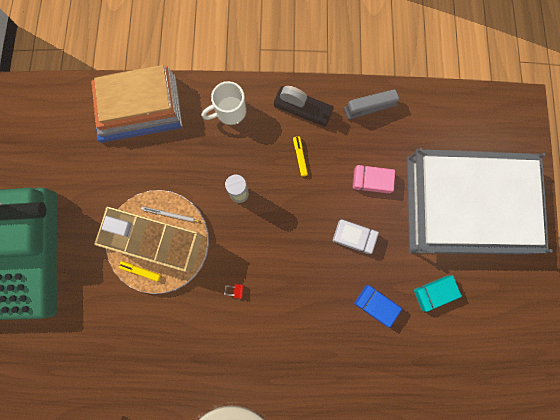

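View pics/side0.png

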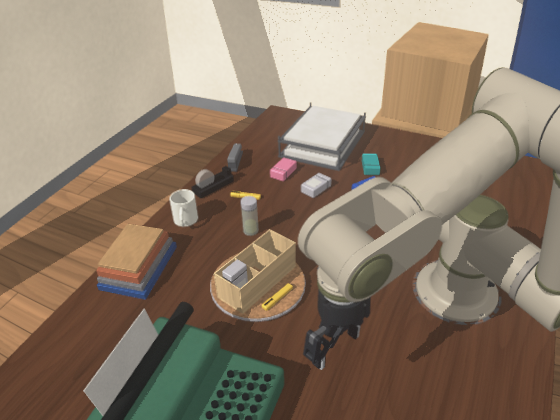

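The top view shows the loose silver tin at about (356,236) with its lid to the right, the jar lid at (237,185), and the crate with the packed tin in its left cell, so the middle and right cells are empty. I'll enlarge it for corners.

```bash
python3 - <<'E'
import cv2,numpy as np
im=cv2.imread("pics/top0.png")
a=cv2.resize(im[165:305,85:265],None,fx=4,fy=4,interpolation=cv2.INTER_CUBIC)
cv2.imwrite("pics/crop_a.png",a)
b=cv2.resize(im[205:265,320:395],None,fx=8,fy=8,interpolation=cv2.INTER_CUBIC)
cv2.imwrite("pics/crop_b.png",b)
hsv=cv2.cvtColor(im,cv2.COLOR_BGR2HSV)
m=((hsv[...,1]<60)&(hsv[...,2]>110)).astype(np.uint8)
n,l,s,c=cv2.connectedComponentsWithStats(m)
for i in range(1,n):
    if 80<s[i,4]<3000:
        k=max(cv2.findContours((l==i).astype(np.uint8),0,2)[0],key=len)
        print(s[i],c[i].round(1),cv2.minAreaRect(k))
E
```

```text
[  0   9   8  49 214] [ 2.2 28.3] ((3.5, 33.0), (7.0, 48.0), 0.0)
[168  68  14  58 280] [174.4  94.9] ((174.5699920654297, 96.48999786376953), (58.265602111816406, 6.081118583679199), 81.8698959350586)
[ 201   81   45   44 1312] [226.7 103.4] ((227.40003967285156, 104.69999694824219), (39.80200958251953, 45.615787506103516), 26.56505012512207)
[280  86  27  17 217] [294.1  92.4] ((294.1130065917969, 92.8001708984375), (25.871000289916992, 11.539287567138672), 19.179006576538086)
[348  90  51  21 515] [372.8  99.5] ((372.8575439453125, 99.45854949951172), (10.790515899658203, 49.88068389892578), 75.25643920898438)
[225 174  22  24 374] [235.3 185. ] ((235.4000244140625, 185.2000274658203), (21.50348663330078, 20.87103271484375), 71.56504821777344)
[141 207  53  15 199] [168.2 213.9] ((167.19381713867188, 213.66009521484375), (53.591514587402344, 3.8975651264190674), 12.994616508483887)
[101 216  31  21 415] [116.  225.9] ((116.54718017578125, 226.08493041992188), (28.570993423461914, 15.247020721435547), 15.945395469665527)
[332 219  47  35 992] [355.1 236.1] ((355.25, 236.25), (41.74205780029297, 24.34953498840332), 18.434947967529297)
[182 232  27  54  94] [200. 261.] ((198.82147216796875, 260.5384521484375), (9.556258201599121, 58.600341796875), 25.253162384033203)
[199 406  65  14 621] [230.9 413.9] ((231.0, 412.5), (13.0, 64.0), 90.0)
```

View pics/crop_a.png

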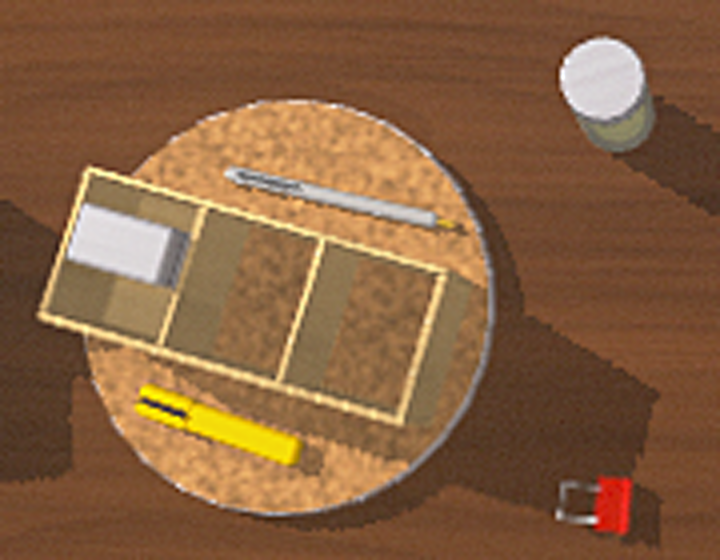

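View pics/crop_b.png

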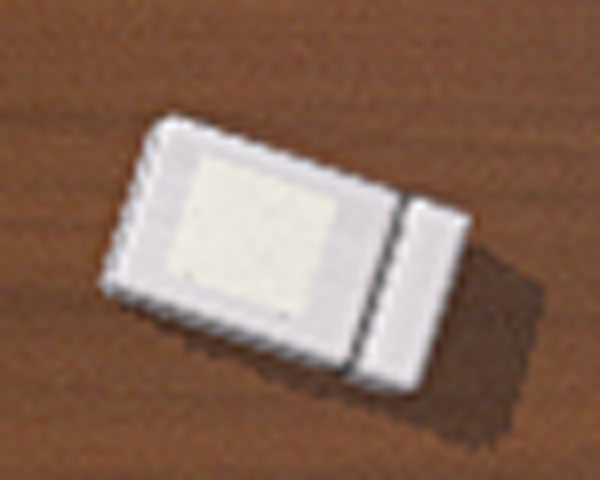

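The crops give the crate rim corners at (88,168),(448,268),(402,424),(38,318), the jar lid centre at (602,79), and the tin top corners at (165,115),(470,213),(418,390),(102,290), lid on the right end.

```bash
python3 - <<'E'
from h import *
f=lambda p,s,o:(np.array(p,float)+.5)/s-.5+np.array(o)
t=onplane("top",f([(165,115),(470,213),(418,390),(102,290)],8,(320,205)),.034)
print("tin",t.mean(0),[np.linalg.norm(t[i]-t[(i+1)%4]) for i in range(4)])
ax=(t[1]+t[2]-t[0]-t[3]); print("ax",np.degrees(np.arctan2(ax[1],ax[0])))
c=onplane("top",f([(88,168),(448,268),(402,424),(38,318)],4,(85,165)),.110)
print("crate",c.mean(0),[np.linalg.norm(c[i]-c[(i+1)%4]) for i in range(4)])
y=(c[0]+c[3]-c[1]-c[2]); y/=np.linalg.norm(y); C=c.mean(0)
print("yaxis deg",np.degrees(np.arctan2(y[1],y[0])))
print("cells",C-.072*y,C,C+.072*y)
j=onplane("top",f([(602,79)],4,(85,165)),.12);print("jar",j)
# side cross-check: jar lid top, crate corners reprojected
print("side proj jar",proj("side",j),"crate",proj("side",c).round(0).tolist())
print("disp",onplane("top",[[300,156],[234,291]],.01))
# tin corners side; top disc
d=onplane("top",f([(290,306)],4,(85,165)),.02);print("disc",d)
q=bot.get_state()["qpos"]
E
```

```text
tin [ 0.53126913 -0.29203679  0.034     ] [np.float64(0.09879147500268023), np.float64(0.05712291521900781), np.float64(0.1014532417500735), np.float64(0.057621379027934)]
ax -106.55170751347136
crate [0.50952258 0.20143669 0.11      ] [np.float64(0.2184085995360366), np.float64(0.09092409780213304), np.float64(0.2195306842875651), np.float64(0.09005321816654209)]
yaxis deg 75.96599951656215
cells [0.49206275 0.13158574 0.11      ] [0.50952258 0.20143669 0.11      ] [0.52698241 0.27128763 0.11      ]
jar [[ 6.35784142e-01 -2.28376346e-04  1.20000000e-01]]
side proj jar [[248.47304766 200.48944198]] crate [[214.0, 273.0], [269.0, 229.0], [295.0, 242.0], [240.0, 290.0]]
disp [[ 0.7364033  -0.15428822  0.01      ]
 [ 0.39105304  0.00373776  0.01      ]]
disc [[0.50859941 0.19816077 0.02      ]]
```

```bash
cat >> h.py <<'E'
from scipy.spatial.transform import Rotation as Ro
UP=np.array([0,0,1.]); az=lambda a:np.array([np.cos(a),np.sin(a),0])
G=bot.grip_point_offset
def frame(z,y):
    z=z/np.linalg.norm(z); return np.c_[np.cross(y,z),y,z]
rv=lambda R:Ro.from_matrix(R).as_rotvec()
def tcp(g,R): return np.array(g)+G*R[:,2]
# lying tin
U=az(np.radians(-106.55)); T0=np.array([.5313,-.2920,.017])
Rt0=np.c_[U,np.cross(UP,U),UP]
def grasp0(a,s,flip=1,h=.024):
    y=flip*np.cross(UP,U); R=frame(-UP*np.cos(a)-U*np.sin(a),y)
    return R,T0+.02*U+np.array([0,0,h-.017])
def stand(R,g,phi,xy,dz=0):
    d=az(phi); Rt1=np.c_[UP,np.cross(-d,UP),-d]; M=Rt1@Rt0.T
    c=np.array([*xy,.05+dz]); return M@R,c+M@(g-T0)
E
python3 - <<'E'
from h import *
print(G)
for a in(0,15,25):
  for fl in(1,-1):
    R,g=grasp0(np.radians(a),.02,fl)
    q0=bot.solve_ik(tcp(g,R),rv(R)); 
    print(a,fl,None if q0 is None else np.round(q0,2))
    for ph in(-50,-20,0,20):
      for xy in((.5,-.12),):
        R1,g1=stand(R,g,np.radians(ph),xy); q=bot.solve_ik(tcp(g1,R1),rv(R1))
        print("   ",ph,xy,None if q is None else np.round(q,2))
E
```

```text
0.0187
0 1 [-0.73  0.75  1.44  0.    0.95 -0.44]
    -50 (0.5, -0.12) [-0.15  0.91  2.17  3.87  1.53  1.54]
    -20 (0.5, -0.12) [-0.57  0.96  2.37  2.91  1.75  1.53]
    0 (0.5, -0.12) [-0.86  0.95  2.34  2.27  1.67  1.46]
    20 (0.5, -0.12) [-0.99  0.92  2.2   1.8   1.57  1.59]
0 -1 [-0.73  0.75  1.44  0.    0.95  2.7 ]
    -50 (0.5, -0.12) [-0.15  0.91  2.17  3.87  1.53 -1.61]
    -20 (0.5, -0.12) [-0.57  0.96  2.37  2.91  1.75 -1.61]
    0 (0.5, -0.12) [-0.86  0.95  2.34  2.27  1.67 -1.69]
    20 (0.5, -0.12) [-0.99  0.92  2.2   1.8   1.57 -1.55]
15 1 [-0.82  0.79  1.38  0.25  1.12 -0.65]
    -50 (0.5, -0.12) [-0.16  0.73  2.21  3.9   1.16  1.43]
    -20 (0.5, -0.12) [-0.57  0.73  2.41  2.92  1.3   1.57]
    0 (0.5, -0.12) [-0.84  0.72  2.38  2.3   1.29  1.6 ]
    20 (0.5, -0.12) [-0.97  0.73  2.24  1.77  1.27  1.75]
15 -1 [-0.82  0.79  1.38  0.25  1.12  2.49]
    -50 (0.5, -0.12) [-0.16  0.73  2.21  3.9   1.16 -1.71]
    -20 (0.5, -0.12) [-0.57  0.73  2.41  2.92  1.3  -1.57]
    0 (0.5, -0.12) [-0.84  0.72  2.38  2.3   1.29 -1.54]
    20 (0.5, -0.12) [-0.97  0.73  2.24  1.77  1.27 -1.39]
25 1 [-0.87  0.84  1.33  0.38  1.24 -0.75]
    -50 (0.5, -0.12) [-0.19  0.62  2.2   3.96  0.9   1.31]
    -20 (0.5, -0.12) [-0.56  0.58  2.39  2.91  0.96  1.61]
    0 (0.5, -0.12) [-0.8   0.58  2.36  2.26  1.    1.74]
    20 (0.5, -0.12) [-0.93  0.61  2.23  1.71  1.07  1.9 ]
25 -1 [-0.87  0.84  1.33  0.38  1.24  2.39]
    -50 (0.5, -0.12) [-0.19  0.62  2.2   3.96  0.9  -1.83]
    -20 (0.5, -0.12) [-0.56  0.58  2.39  2.91  0.96 -1.53]
    0 (0.5, -0.12) [-0.8   0.58  2.36  2.26  1.   -1.41]
    20 (0.5, -0.12) [-0.93  0.61  2.23  1.71  1.07 -1.24]
```

```bash
python3 - <<'E'
from h import *
for a in(15,25):
    R,g=grasp0(np.radians(a),.02,1); q0=bot.solve_ik(tcp(g,R),rv(R))
    for xy in((.5,-.12),(.55,-.15),(.5,-.25)):
     for ph in(-130,-105,-80,40,60,80,100,130):
        R1,g1=stand(R,g,np.radians(ph),xy); q=bot.solve_ik(tcp(g1,R1),rv(R1))
        if q is not None: print(a,ph,xy,np.round(q,2),round(np.abs(q-q0).max(),2))
E
```

```text
15 -130 (0.5, -0.12) [-0.09  1.03  1.28 -0.95  1.81  0.9 ] 1.55
15 -105 (0.5, -0.12) [-0.02  0.91  1.57 -1.22  1.51  0.94] 1.59
15 40 (0.5, -0.12) [-0.99  0.76  2.03  1.38  1.36  1.92] 2.58
15 60 (0.5, -0.12) [-0.94  0.83  1.79  1.09  1.54  2.04] 2.69
15 80 (0.5, -0.12) [-0.86  0.92  1.55  0.87  1.75  2.08] 2.74
15 100 (0.5, -0.12) [-0.76  1.02  1.31  0.67  1.97  2.06] 2.71
15 130 (0.5, -0.12) [-0.59  1.14  1.02  0.35  2.25  1.87] 2.52
15 -130 (0.55, -0.15) [-0.12  1.11  1.09 -1.    1.85  0.79] 1.44
15 40 (0.55, -0.15) [-0.93  0.81  1.86  1.4   1.36  2.05] 2.7
15 60 (0.55, -0.15) [-0.9   0.9   1.61  1.12  1.57  2.15] 2.81
15 80 (0.55, -0.15) [-0.83  1.    1.35  0.91  1.81  2.19] 2.85
15 100 (0.55, -0.15) [-0.74  1.11  1.08  0.73  2.06  2.17] 2.82
15 130 (0.55, -0.15) [-0.59  1.27  0.72  0.41  2.41  1.96] 2.61
15 -130 (0.5, -0.25) [-0.28  1.03  1.28 -1.1   1.68  0.82] 1.47
15 40 (0.5, -0.25) [-1.13  0.85  1.75  1.22  1.47  2.09] 2.75
15 60 (0.5, -0.25) [-1.07  0.94  1.5   0.98  1.7   2.16] 2.82
15 80 (0.5, -0.25) [-0.99  1.05  1.24  0.79  1.94  2.16] 2.82
15 100 (0.5, -0.25) [-0.89  1
[... 655 characters left out ...]
.77] 1.53
25 40 (0.55, -0.15) [-0.9   0.73  1.87  1.31  1.22  2.16] 2.91
25 60 (0.55, -0.15) [-0.87  0.82  1.63  1.03  1.44  2.22] 2.97
25 80 (0.55, -0.15) [-0.81  0.93  1.38  0.83  1.69  2.22] 2.97
25 100 (0.55, -0.15) [-0.73  1.03  1.13  0.64  1.93  2.15] 2.9
25 130 (0.55, -0.15) [-0.59  1.18  0.81  0.33  2.24  1.91] 2.66
25 -130 (0.5, -0.25) [-0.31  0.95  1.32 -0.99  1.56  0.79] 1.54
25 40 (0.5, -0.25) [-1.1   0.76  1.77  1.14  1.34  2.18] 2.94
25 60 (0.5, -0.25) [-1.05  0.86  1.52  0.9   1.57  2.21] 2.96
25 80 (0.5, -0.25) [-0.97  0.97  1.28  0.71  1.81  2.17] 2.92
25 100 (0.5, -0.25) [-0.88  1.07  1.05  0.53  2.04  2.06] 2.82
25 130 (0.5, -0.25) [-0.73  1.2   0.78  0.17  2.29  1.74] 2.5
```

```bash
cat >> h.py <<'E'
CX=az(np.radians(75.966-90)); CY=az(np.radians(75.966))
MID=np.array([.5095,.2014,.027]); RIGHT=np.array([.4921,.1316,.027])
def best_down(y,p):
    c=[frame(-UP,s*y) for s in(1,-1)]
    k=[(abs(q[5]),i) for i,R in enumerate(c) if (q:=bot.solve_ik(p,rv(R))) is not None]
    return c[min(k)[1]]
def st(*k):
    s=bot.get_state(); print(round(s["time"],2),np.round(s["position"],4),"w",round(s["grip_width"],3),"gf",round(s["grasp_force"],1),"F",np.round(s["wrist_force"],1))
E
python3 - <<'E'
from h import *
J=np.array([.6358,-.0002,0])
R=best_down(CX,J+[0,0,.084])
bot.movep(J+[0,0,.20],rv(R)); st()
bot.move_straight(J+[0,0,.084]); bot.move_gripper(0); st()
bot.move_straight(J+[0,0,.25],rate=.25); st()
P=MID+[0,0,.084]
bot.movep(P+[0,0,.12],rv(R)); st()
cv2.imwrite("pics/top1.png",bot.snapshot("top"));cv2.imwrite("pics/side1.png",bot.snapshot("side"))
a=cv2.resize(cv2.imread("pics/top1.png")[150:300,80:270],None,fx=2.1,fy=2.1);b=cv2.resize(cv2.imread("pics/side1.png")[150:350,190:390],(400,400))
cv2.imwrite("pics/v1.png",np.hstack([cv2.resize(a,(400,400*150//190))[:315],b[:315]]))
E
```

```text
2.45 [0.6357 0.0008 0.2001] w 1.003 gf 0.0 F [-0.4 -0.   0.4]
3.82 [ 6.362e-01 -3.000e-04  8.490e-02] w 0.543 gf 61.9 F [-0.5  0.3  5.5]
4.63 [ 6.352e-01 -1.000e-04  2.478e-01] w 0.548 gf 61.9 F [-0.   0.9 -3. ]
5.58 [0.5103 0.2005 0.2309] w 0.545 gf 61.9 F [ 0.1 -0.5 -3.1]
```

View pics/v1.png

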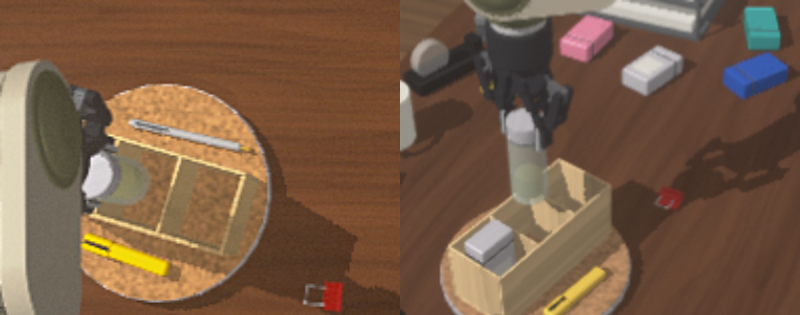

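The jar is held upright over the middle cell. Next I lower it and grasp the tin.

```bash
python3 - <<'E'
from h import *
P=MID+[0,0,.084]; R=Ro.from_rotvec(bot.get_state()["ee_rot"]).as_matrix()
bot.move_straight(P+[0,0,.015],rate=.15); st()
print(bot.move_straight(P+[0,0,-.004],rate=.03,stop_force=6)); st()
bot.move_gripper(.70); st()
bot.move_straight(P+[0,0,.13],rate=.2)
bot.move_gripper(1)
R,g=grasp0(np.radians(25),.02,1); p=tcp(g,R)
bot.movep(p-.13*R[:,2],rv(R)); st()
cv2.imwrite("pics/top2.png",bot.snapshot("top"))
cv2.imwrite("pics/v2.png",cv2.resize(cv2.imread("pics/top2.png")[150:330,80:420],None,fx=2.3,fy=2.3))
E
```

```text
6.53 [0.5101 0.2014 0.1269] w 0.546 gf 61.9 F [ 0.4 -0.4 -2.2]
True
7.03 [0.5096 0.2014 0.1118] w 0.548 gf 62.4 F [-0.7  0.   4.6]
7.31 [0.509  0.2013 0.111 ] w 0.7 gf 0.0 F [-0.6  0.1 -0.1]
10.57 [ 0.5128 -0.3553  0.1252] w 1.001 gf 0.0 F [0.2 0.4 0.4]
```

View pics/v2.png

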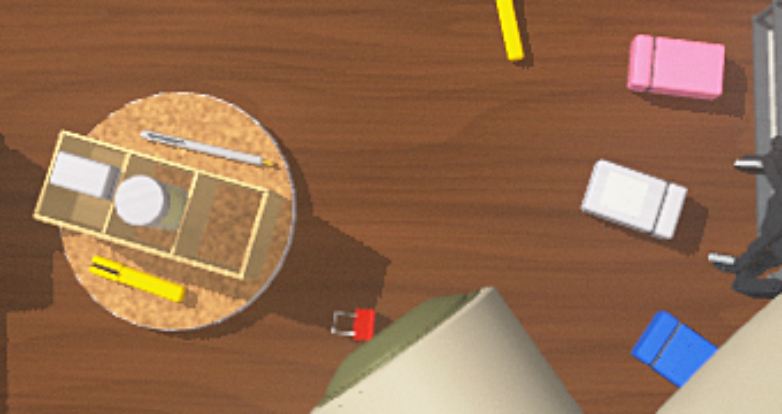

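The jar stands in the middle cell (lid seen at (142,200) in the crop), and the gripper is poised over the tin.

```bash
python3 - <<'E'
from h import *
R,g=grasp0(np.radians(25),.02,1); p=tcp(g,R)
print(bot.move_straight(p,rate=.12,stop_force=10)); st()
bot.move_gripper(0); st()
bot.move_straight(p+[0,0,.15],rate=.2); st()
xy=(.50,-.20); ph=np.radians(-120)
R1,g1=stand(R,g,ph,xy); p1=tcp(g1,R1)
q=bot.solve_ik(p1+[0,0,.12],rv(R1)); print(np.round(q,2),np.round(bot.solve_ik(p1,rv(R1)),2))
bot.movep(p1+[0,0,.12],rv(R1)); st()
bot.move_straight(p1+[0,0,.02],rate=.15); st()
cv2.imwrite("pics/side3.png",bot.snapshot("side")); cv2.imwrite("pics/top3.png",bot.snapshot("top"))
a=cv2.imread("pics/side3.png")[120:320,220:450];b=cv2.imread("pics/top3.png")[150:350,200:400]
cv2.imwrite("pics/v3.png",cv2.resize(np.hstack([a,b]),None,fx=1.8,fy=1.8))
E
```

```text
False
11.85 [ 0.5281 -0.3042  0.0077] w 0.996 gf 0.0 F [-1.3  0.4  0.3]
12.22 [ 0.5281 -0.3042  0.0078] w 0.668 gf 64.5 F [-0.2 -1.1  6.2]
13.12 [ 0.5274 -0.3031  0.1557] w 0.667 gf 63.7 F [ 0.2 -0.5 -1.6]
[-0.21  0.71  1.43 -1.04  1.58  0.64] [-0.21  0.9   1.45 -1.04  1.48  0.82]
14.39 [ 0.4947 -0.2091  0.1816] w 0.666 gf 63.8 F [-0.1 -0.8 -1.3]
15.21 [ 0.4954 -0.2089  0.0829] w 0.67 gf 63.8 F [-0.5 -0.6 -1.8]
```

View pics/v3.png

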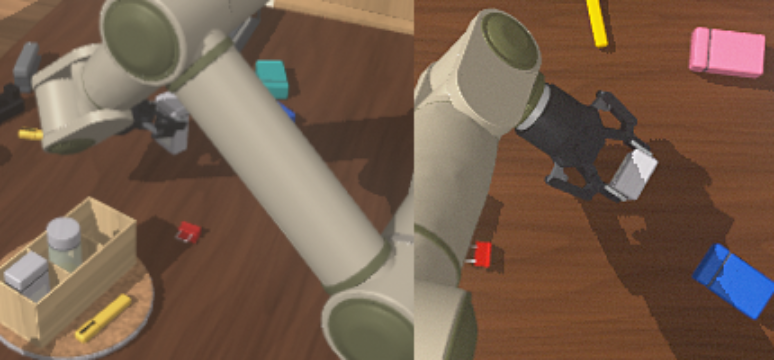

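The tin is upright, lid up, just above bare desk. I'll set it down, release, back off and look.

```bash
python3 - <<'E'
from h import *
R,g=grasp0(np.radians(25),.02,1); R1,g1=stand(R,g,np.radians(-120),(.50,-.20)); p1=tcp(g1,R1)
print(bot.move_straight(p1+[0,0,-.006],rate=.03,stop_force=5)); st()
bot.move_gripper(.85); st()
p=bot.get_state()["position"]; bot.move_straight(p-.10*R1[:,2],rate=.1)
bot.move_gripper(1); p=p-.10*R1[:,2]
bot.move_straight(p-.06*R1[:,2]+[0,0,.10],rate=.2); st()
cv2.imwrite("pics/top4.png",bot.snapshot("top")); cv2.imwrite("pics/side4.png",bot.snapshot("side"))
c=proj("top",[[.5,-.2,.1]])[0]; print(c)
x,y=int(c[0])-37,int(c[1])-37
cv2.imwrite("pics/v4.png",cv2.resize(cv2.imread("pics/top4.png")[y:y+75,x:x+75],None,fx=8,fy=8,interpolation=2)); print(x,y)
E
```

```text
True
15.97 [ 0.495  -0.2087  0.062 ] w 0.672 gf 64.1 F [0.3 0.7 3.8]
16.27 [ 0.4946 -0.2085  0.0613] w 0.847 gf 0.0 F [ 0.  -0.   0.4]
18.54 [ 0.5667 -0.0831  0.2277] w 0.999 gf 0.0 F [ 0.9  0.3 -0.4]
[321.56767189 246.65583847]
284 209
```

View pics/v4.png

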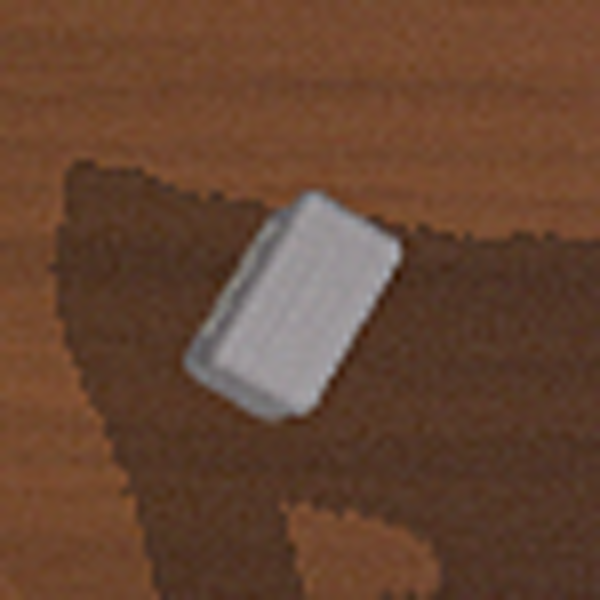

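The tin stands free on the desk, its top face corners at crop pixels (315,190),(402,243),(303,418),(212,362).

```bash
python3 - <<'E'
from h import *
t=onplane("top",(np.array([(315,190),(402,243),(303,418),(212,362)],float)+.5)/8-.5+[284,209],.1)
C=t.mean(0); th=t[1]-t[0]+t[2]-t[3]; a=np.arctan2(th[1],th[0]); print(C,np.degrees(a),np.linalg.norm(th)/2)
C=np.array([*(0.5*C[:2]+.5*np.array([.5,-.2])),0]) if np.linalg.norm(C[:2]-[.5,-.2])<.004 else np.array([*C[:2],0])
d=az(np.radians(-120)) if abs(np.degrees(a)+120)<3 else az(a)
P=RIGHT+[0,0,.069]
# same tool-y sign for pick and place
o=[(abs(q1[5])+abs(q2[5]),s,e) for s in(1,-1) for e in(1,-1) if (q1:=bot.solve_ik(C+[0,0,.069],rv(frame(-UP,s*d)))) is not None and (q2:=bot.solve_ik(P,rv(frame(-UP,e*CX)))) is not None]
_,s,e=min(o); print(min(o))
R=frame(-UP,s*d); R2=frame(-UP,e*CX)
bot.movep(C+[0,0,.22],rv(R)); bot.move_gripper(.75)
print(bot.move_straight(C+[0,0,.069],rate=.12,stop_force=8)); st()
bot.move_gripper(0); st()
bot.move_straight(C+[0,0,.22],rate=.2); st()
bot.movep(P+[0,0,.13],rv(R2)); bot.move_straight(P+[0,0,.10],rate=.1); st()
cv2.imwrite("pics/top5.png",bot.snapshot("top")); cv2.imwrite("pics/side5.png",bot.snapshot("side"))
A=cv2.imread("pics/side5.png")[180:320,200:380];B=cv2.imread("pics/top5.png")[165:305,85:265]
cv2.imwrite("pics/v5.png",cv2.resize(np.hstack([A,B]),None,fx=2.2,fy=2.2,interpolation=2))
E
```

```text
[ 0.50053545 -0.2011841   0.1       ] -120.41812755536893 0.029619191165796314
(np.float64(1.771474411384574), 1, 1)
False
21.32 [ 0.5006 -0.2008  0.0696] w 0.754 gf 0.0 F [-0.5  0.4  0.6]
21.69 [ 0.5006 -0.2008  0.0695] w 0.387 gf 60.3 F [-0.6 -0.7  4.2]
22.6 [ 0.4998 -0.2003  0.2186] w 0.392 gf 59.7 F [ 1.2 -0.7 -1.3]
24.31 [0.4924 0.1312 0.1962] w 0.39 gf 59.6 F [-0.5 -0.  -1. ]
```

View pics/v5.png

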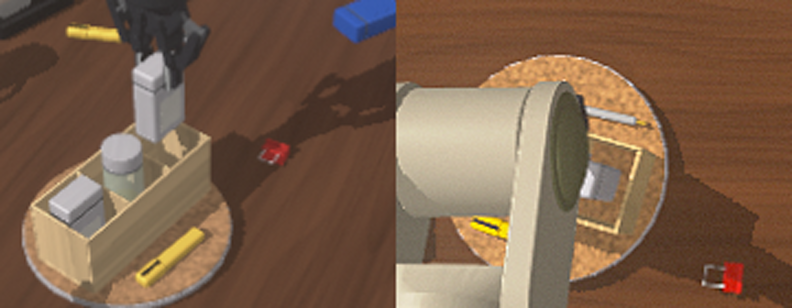

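The tin hangs squarely over the right cell. I'll lower it, guarding on force.

```bash
python3 - <<'E'
from h import *
P=RIGHT+[0,0,.069]
h=bot.move_straight(P+[0,0,.012],rate=.06,stop_force=6); st()
if h: raise SystemExit("blocked")
print(bot.move_straight(P+[0,0,-.004],rate=.03,stop_force=5)); st()
if bot.get_state()["position"][2]>P[2]+.004: raise SystemExit("high")
bot.move_gripper(.52); st()
bot.move_straight(P+[0,0,.06],rate=.1); bot.move_straight(P+[0,0,.2],rate=.25); st()
bot.movep([.40,-.15,.3],bot.get_state()["ee_rot"])
cv2.imwrite("pics/top6.png",bot.snapshot("top")); cv2.imwrite("pics/side6.png",bot.snapshot("side"))
A=cv2.imread("pics/side6.png")[200:320,200:360];B=cv2.imread("pics/top6.png")[175:295,85:245]
cv2.imwrite("pics/v6.png",cv2.resize(np.hstack([A,B]),None,fx=2.5,fy=2.5,interpolation=2))
E
```

```text
26.02 [0.4923 0.1316 0.1083] w 0.388 gf 59.6 F [-0.1 -0.3 -0.3]
True
26.46 [0.4923 0.1315 0.0965] w 0.393 gf 60.6 F [-0.9  0.2  4.8]
26.73 [0.4918 0.1316 0.096 ] w 0.519 gf 0.0 F [ 1.2 -0.4 -0.9]
28.18 [0.4916 0.1316 0.2942] w 0.518 gf 0.0 F [-0.4  0.4 -1.4]
```

View pics/v6.png

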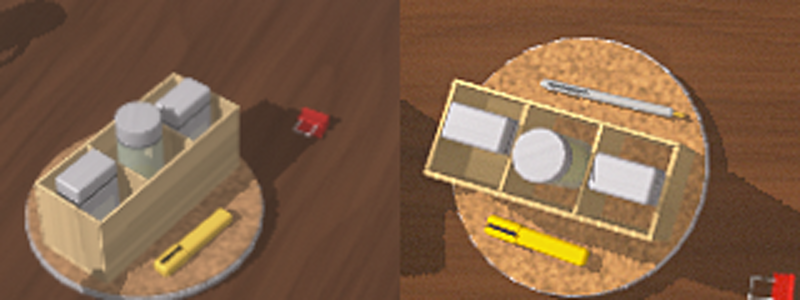

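Both stand flat in their cells, and the packed tin, highlighters, pen and clip look undisturbed.

```bash
python3 -c "
from rig import bot
print(bot.hand_in())"
```

```text
the job is handed in; nothing more can be done
None
```

The jar stands in the middle cell and the tin in the right-hand cell, both released and lid up; the tin was stood up on the desk and regrasped on the way, and the job was handed in about 30 s into the 61 s limit (no verdict was returned).

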